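# Load the tall spice jar into the sprung-gate lane

## Robot

A 6-joint arm with a two-finger parallel gripper is mounted at the origin on a cart in front of the work surface, level with it; the furniture and walls round the work are solid. World frame = base frame: x ahead of the robot, y to its left, z up, the work surface at z = 0. Lengths are in m, angles in degrees, forces in N, time in s.
With the tool pointing down it reaches from about 0.325 to 0.85 m from the base axis. Payload 15.5 kg.
Tool frame: the origin (TCP) lies at the very end of the fingers, on their centre line; the grasp point (between the pads) lies 19 mm behind it; z points along the fingers, y is the line along which they close (so a half turn about z gives the same grasp; the last joint's range is limited). The gripper opens to 91 mm and grips with 3 to 60 N. Pads are 32 mm wide; open, the fingers measure 118 mm over their backs; the gripper's body (76 mm by 178 mm) begins 60 mm behind the grasp point.
Start: joints at [68.669, 28.281, 77.091, -0, 74.628, -5.472], TCP at [0.171, 0.601, 0.214] pointing down, gripper open.
Joint ranges: [-166.48, 166.48], [-47.26, 123.95], [12.59, 153.08], [-70.14, 250.14], [6.76, 159.57], [-176.63, 176.63]. Speed limits (degrees/s): [108.29, 108.29, 147.25, 172.46, 172.46, 172.46].

## Interface

Orientations are given as [roll, pitch, yaw] about the fixed x, y, z axes, in that order (R = Rz(yaw) Ry(pitch) Rx(roll)).
In Python, from station import env gives the robot as it stands.
- The arm moves only by the shell command python3 -m jog 'ROWS' [FORCE]. ROWS is JSON, one flat list of numbers, 7 for each row, row after row: the gripper's target within -1 to 1 (shut at 1, half-way at 0, fully open at -1), then the shift along the tool's x, y, z in cm, then the turn, a rotation vector about the tool's x, y, z in rad. In form: [fingers, dx, dy, dz, wx, wy, wz, fingers, dx, dy, dz, wx, wy, wz, ...]. A call has 1 to 5 rows; each row shifts and turns the commanded pose from where the row before left it, along the tool's axes as they then stand; what a row does not reach is not made up. A row lasts 1/10 s, in which the tool goes at most 50 mm and 8.59 degrees, less where a joint would pass 70% of its speed; a pose out of reach is approached as far as the arm can. A call with a gripper value outside its range is refused whole. The fingers move at their own pace and stop on an object; FORCE is the grip in N (left out, the last holds). Time passes only in rows, so rows that do not move let the fingers close. It gives the time, the measured TCP pose, the force, the opening and the grip force at its end, in the units of the state.
- env.state(): the state, without advancing time (a new reading comes with each control period).
- env.snapshot(name): name is "scene" or "side" or "wrist"; returns a dict with "frame" (480x640x3 uint8, red, green, blue), "fovy" (degrees; the focal length in pixels is half the picture's height over the tangent of half this angle, whatever the lens; pixels are square), "cx", "cy" (the principal point, pixels), "R" (3x3) and "t" (3): a world point X has camera coordinates R X + t; the wrist camera has in their place "tool_from_camera" (4x4, takes a point from camera to tool coordinates, whose origin is the TCP and whose axes are the flange's). Camera axes: x right, y down, z forward; pixel columns grow to the right and rows downward; lengths in m; the calibration is good to about 2 mm. The wrist camera is an equidistant fisheye: a pixel r from the principal point sees the ray r / f radians off the axis. A picture is of the moment at which its call begins: read the wrist's pose just before it. There is no depth.
- env.sign_off(): hands the job in; it is judged then, once.
Trained networks look in a picture, given as the dict that the camera call returned (one of the last four; its "shot" number tells which), for a name from the list of things; names that differ only in an ending like _2 or _b are one class to them, and where a whole thing is asked for, a point or a joint stands for the part that bears it (a point fixed in the world has none). Each returns a list of dicts, best first, with "confidence" (0 to 1); they miss things now and then, are a little off and sometimes report something else, mostly with a low value. They report only what shows in the picture. A call takes as long as a camera call. They do not tell look-alikes from the thing itself.
- env.cut_out(picture, target): "region" (480x640 bool, what is visible of it) and "pixel" ([column, row] in pixels, amid what is visible of it).
- env.tip_of(picture, target): "pixel" ([column, row] in pixels: a listed point, or the origin of a listed thing).
The state is a dict: "time_s": time; "joint_positions": joint angles; "dq": joint speeds; "effort": joint torques, N m; "tcp_pos": TCP position; "tcp_rot": TCP orientation; "contact_force": force on the tool from outside, world axes, zero at the start; "moment": the same for the moment, N m; "opening": finger opening in m; "gripper_force": force on a finger pad.
Only numpy, scipy, OpenCV 4.12 (cv2) and the standard library are available. Lean on these libraries where they do the work, as an engineer would, in place of code of your own. Each camera call takes 0.05 s, during which the arm holds its last target. There are 200 camera calls.

## Task

Take the taller of the two spice jars and load it into the wooden spice lane through its mouth: push the sprung steel gate open with the jar, hold it open while you slide the jar through, and go on until the gate has swung shut behind it. Then press the jar fully home against the sprung pad at the back, firmly enough to feel the pad give (about 6 N, never more than 12 N), let go, and leave the jar standing upright against the pad with the gate shut. The lane's back stop can be clamped at any depth, so find it by feel; do not move the other things on the worktop.

Things in the scene. Friction and masses are not known exactly. Their poses are not given: they have to be found in the camera images.
- tall_jar_center (a point): The taller spice jar, to be loaded: round glass jar with a white screw cap, 109 mm tall, 44 mm across, the cap (44 mm across) being the top 21 mm. 0.08 to 0.15 kg. This point is on its axis, half-way up (54.5 mm above its underside); z is up along the jar.
- short_jar_center (a point): The shorter spice jar with a yellow cap, 96 mm tall, 42 mm across; a bystander to leave alone. Point half-way up. The two jars may have changed places.
- lane: Wooden spice lane, fixed. Origin: worktop level, on the centre line, at the gate. +x runs into the lane, y to its left. Floor top z 6 mm; walls at y +-28 (56 clear), tops at z 44; mouth opens from x -5 to 70 wide at x -60; closed end x 199. Behind the gate stands the back stop: its rubber pad, 46 wide, z 15 to 41, face anywhere from x 100 to 140, gives on a spring of 2 N/mm, 9 mm travel.
- gate (a joint): Spring-hinged steel gate across the lane, z 16 to 42 mm, 49 mm long. Upright hinge at lane x 0, y +26 (left wall); 0 = shut, grows as it swings inward (+x) to 1.65 rad at most; it does not open outward. Closing torque 0.04 N m when shut, 0.10 at 1.57 rad; its hinge is damped, so it takes up to 0.5 s to swing shut. With the jar mid-lane it clears the gate from about x 70 mm on.
- shaker_center (a point): Glass salt shaker with a grey cap, 69 mm tall, 37 mm across; a bystander. Point half-way up.
- onion_center (a point): Red onion, 65 mm tall, 55 mm across; a bystander. Point 30 mm up.
Mind the look-alikes: they are no part of the job. Leave any blue look-alike of the part that bears tall_jar_center alone.

How it is judged:
By the outcome, as a careful person would: the job done as asked, in the order asked, and still so for the second after the job is handed in, with the robot touching nothing.
It also fails if it takes over 54 s, if anything falls off the work surface, if the arm or the gripper's body presses on something with over 40 N, if the wrist force passes 120 N, or if a joint passes its speed limit or range.

## Working session

There is one attempt and no reset: what is moved stays moved. The work goes in short steps, Python scripts to look and compute and a shell command to move; the robot and the scene stay as the last step left them, time stands still between calls to the robot, and variables do not carry over. Pictures are saved under pics/ and viewed, at most 10 in all, crops included, and the job is handed in when it is done.

```bash
mkdir -p pics
cat > h.py <<'E'
import numpy as np, cv2
from station import env
from scipy.spatial.transform import Rotation as Ro
def ray(p,px,st=None):
    f=240/np.tan(np.radians(p["fovy"])/2); u=np.array([px[0]-p["cx"],px[1]-p["cy"]])
    if "tool_from_camera" in p:
        r=np.hypot(*u); th=r/f; d=np.array([*(u/max(r,1e-9)*np.sin(th)),np.cos(th)])
        T=np.array(p["tool_from_camera"]); R=Ro.from_euler('xyz',st["tcp_rot"],degrees=True).as_matrix()
        return R@T[:3,3]+np.array(st["tcp_pos"]), R@T[:3,:3]@d
    R=np.array(p["R"]);t=np.array(p["t"])
    d=R.T@np.array([u[0]/f,u[1]/f,1]); return -R.T@t, d/np.linalg.norm(d)
def tri(rs):
    A=0;b=0
    for o,d in rs:
        P=np.eye(3)-np.outer(d,d);A=A+P;b=b+P@o
    X=np.linalg.solve(A,b); return X,[round(1000*np.linalg.norm((np.eye(3)-np.outer(d,d))@(X-o)),1) for o,d in rs]
def atz(r,z): o,d=r; return o+d*(z-o[2])/d[2]
def save(p,n): cv2.imwrite(f"pics/{n}.png",cv2.cvtColor(p["frame"],cv2.COLOR_RGB2BGR))
E
python3 - <<'E'
from h import *
np.set_printoptions(precision=4,suppress=True)
st=env.state(); print(st)
for n in ["scene","side","wrist"]:
    p=env.snapshot(n); save(p,n+"0")
    for t in ["tall_jar_center","short_jar_center","lane","gate","shaker_center","onion_center"]:
        for k in env.tip_of(p,t)[:3]:
            r=ray(p,k["pixel"],st); z={"lane":0,"gate":.03,"tall_jar_center":.0545,"short_jar_center":.048,"shaker_center":.035,"onion_center":.03}[t]
            print(n,t,k["confidence"],np.round(k["pixel"],1),atz(r,z))
E
```

```text
{'time_s': 0.0, 'joint_positions': array([68.6696, 28.3145, 77.1282,  0.0005, 74.6285, -5.4724]), 'dq': array([-0.0626,  0.1149, -0.0158,  0.059 , -0.0426,  0.003 ]), 'effort': array([  0.0044, -87.8839, -38.1859,   0.0712,   0.0534,  -0.0001]), 'tcp_pos': array([0.1706, 0.6008, 0.2133]), 'tcp_rot': array([-179.9292,   -0.0072,  164.1418]), 'contact_force': array([-0.1108, -0.2333,  0.4701]), 'moment': array([-0.0154,  0.0471, -0.0124]), 'gripper_force': 0.0, 'opening': 0.09139622812335463}
scene tall_jar_center 0.8 [405.2 259.9] [ 0.6282 -0.1154  0.0545]
scene tall_jar_center 0.78 [418.2 342.5] [ 0.486  -0.2668  0.0545]
scene tall_jar_center 0.75 [414.9 297.5] [ 0.5654 -0.1939  0.0545]
scene short_jar_center 0.9 [344.8 306.9] [ 0.4473 -0.1031  0.048 ]
scene lane 0.9 [315.6 265.3] [0.5068 0.0434 0.    ]Traceback (most recent call last):
  File "<stdin>", line 7, in <module>
ValueError: it knows: lane, onion_center, shaker_center, short_jar_center, tall_jar_center
```

```bash
python3 -c "
import cv2,numpy as np
a=cv2.imread('pics/scene0.png');b=cv2.imread('pics/side0.png');
cv2.imwrite('pics/both.png',cv2.resize(np.hstack([a,b]),(800,300)))"
```

```text
[ WARN:0@0.016] global loadsave.cpp:275 findDecoder imread_('pics/side0.png'): can't open/read file: check file path/integrity
Traceback (most recent call last):
ValueError: all the input arrays must have same number of dimensions, but the array at index 0 has 3 dimension(s) and the array at index 1 has 1 dimension(s)
```

View pics/scene0.png

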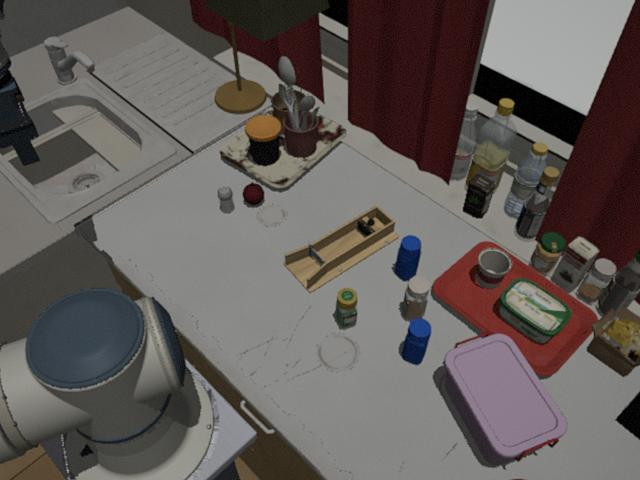

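The scene picture shows the white-capped jar at about (416,298), with blue look-alikes at (408,258) and (417,341). The yellow-capped short jar is at (346,307) and the lane's gate at about (316,254).

Run:
```python
from h import *
np.set_printoptions(precision=4,suppress=True)
st=env.state()
for n in ["scene","side","wrist"]:
    p=env.snapshot(n); save(p,n+"0")
    o,d=ray(p,[320,240],st); print(n,o,d)
    for t in ["tall_jar_center","short_jar_center","lane","shaker_center","onion_center"]:
        for k in env.tip_of(p,t)[:3]:
            r=ray(p,k["pixel"],st); z={"lane":0,"tall_jar_center":.0545,"short_jar_center":.048,"shaker_center":.035,"onion_center":.03}[t]
            print(n,t,k["confidence"],np.round(k["pixel"],1),atz(r,z))
```

```text
scene [-0.0714 -0.5419  1.0816] [ 0.4546  0.4493 -0.7691]
scene tall_jar_center 0.73 [403.7 258.6] [ 0.6287 -0.1107  0.0545]
scene tall_jar_center 0.67 [419.1 299.5] [ 0.5677 -0.2033  0.0545]
scene tall_jar_center 0.65 [414.9 339.3] [ 0.487  -0.2575  0.0545]
scene short_jar_center 0.79 [345.9 309. ] [ 0.4452 -0.1083  0.048 ]
scene lane 0.6 [314.1 263.9] [0.5073 0.0488 0.    ]
scene shaker_center 0.54 [225.8 200.1] [0.4741 0.3217 0.035 ]
scene onion_center 0.68 [253.  192.1] [0.542  0.2993 0.03  ]
side [ 0.1991 -0.5377  0.6384] [ 0.3455  0.6616 -0.6655]
side tall_jar_center 0.94 [434.6 323.5] [ 0.5618 -0.2044  0.0545]
side tall_jar_center 0.75 [415.6 376.5] [ 0.483  -0.2633  0.0545]
side tall_jar_center 0.65 [334.8 312.6] [ 0.4431 -0.1137  0.0545]
side short_jar_center 0.82 [338.7 309.8] [ 0.4538 -0.1071  0.048 ]
side lane 0.71 [326.5 259.1] [0.5157 0.0443 0.    ]
side shaker_center 0.97 [248.1 175.5] [0.4768 0.3209 0.035 ]
side onion_center 0.61 [285.  174.4] [0.5504 0.2925 0.03  ]
wrist [0.0928 0.6237 0.3844] [ 0.2757 -0.0779 -0.9581]
```

View pics/side0.png

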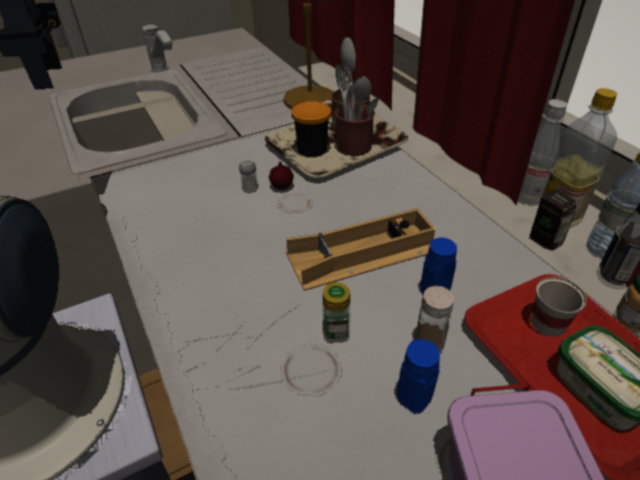

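View pics/wrist0.png

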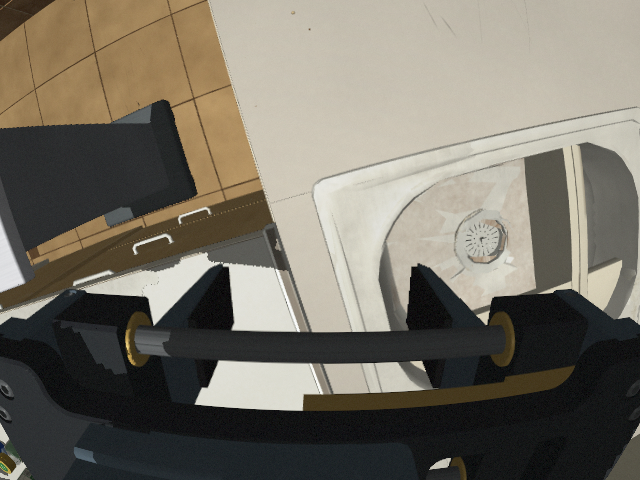

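The side view agrees: the white-capped jar is at about (435,318), with blue ones at (438,265) and (418,375). The lane runs from its mouth at (300,265) to its end at (430,220), and the gate is at (324,245). The wrist view still shows the sink, so I'll move to look down on the lane.

```bash
python3 -m jog '[-1,-2.9,-3.6,-0.3,0,0,0,-1,-2.9,-3.6,-0.3,0,0,0,-1,-2.9,-3.6,-0.3,0,0,0,-1,-2.9,-3.6,-0.3,0,0,0,-1,-2.9,-3.6,-0.3,0,0,0]' && python3 -m jog '[-1,-2.9,-3.6,-0.3,0,0,0,-1,-2.9,-3.6,-0.3,0,0,0,-1,-2.9,-3.6,-0.3,0,0,0,-1,-2.9,-3.6,-0.3,0,0,0,-1,-2.9,-3.6,-0.3,0,0,0]' && python3 -m jog '[-1,-2.9,-3.6,-0.3,0,0,0,-1,-2.9,-3.6,-0.3,0,0,0,-1,-2.9,-3.6,-0.3,0,0,0,-1,0,0,0,0,0,0,-1,0,0,0,0,0,0]'
python3 - <<'E'
from h import *
np.set_printoptions(precision=4,suppress=True)
st=env.state();p=env.snapshot("wrist"); save(p,"w1"); print(st["tcp_pos"],st["tcp_rot"],st["joint_positions"])
for t in ["tall_jar_center","short_jar_center","lane"]:
    for k in env.tip_of(p,t)[:3]:
        print(t,k["confidence"],np.round(k["pixel"],1),atz(ray(p,k["pixel"],st),{"lane":0,"tall_jar_center":.0545,"short_jar_center":.048}[t]))
E
```

```text
time_s: 1.6
tcp_pos: [0.2614, 0.3868, 0.2291]
tcp_rot: [180.0, 0.0, 164.2]
contact_force: [0.6, -0.6, 0.7]
opening: 0.0912
gripper_force: 0.0
time_s: 2.1
tcp_pos: [0.3518, 0.174, 0.2443]
tcp_rot: [180.0, 0.0, 164.2]
contact_force: [2.0, -0.1, -0.4]
opening: 0.0913
gripper_force: 0.0
time_s: 2.6
tcp_pos: [0.4057, 0.0472, 0.2529]
tcp_rot: [180.0, -0.0, 164.0]
contact_force: [-0.6, -0.5, -0.5]
opening: 0.0915
gripper_force: 0.0
[0.4057 0.0472 0.2529] [179.9907  -0.002  163.9803] [ -1.7667   7.9954 101.9595   0.0101  70.0448 -75.7505]
tall_jar_center 0.87 [247.4 410.3] [ 0.635  -0.1181  0.0545]
short_jar_center 0.68 [201.  279.5] [ 0.4438 -0.1032  0.048 ]
lane 0.94 [335.3 283.2] [0.5088 0.0383 0.    ]
```

View pics/w1.png

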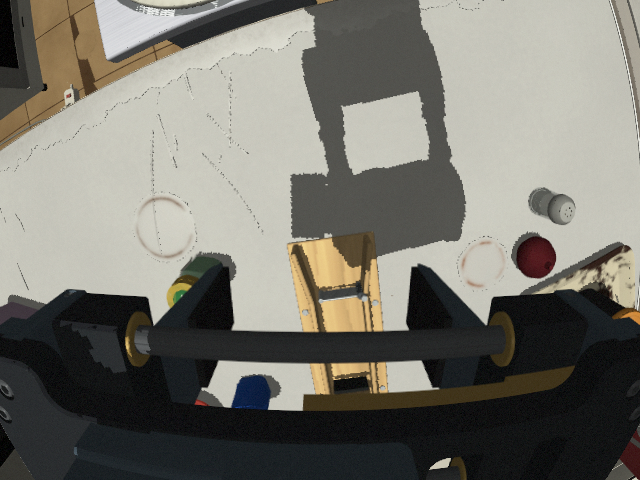

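The wrist view shows the lane from above: mouth corners at about (290,244) and (373,235), the gate from (319,300) to (368,293), and the pad near (352,383).

Run:
```python
from h import *
from scipy.optimize import least_squares
np.set_printoptions(precision=4,suppress=True)
st=env.state();p=env.snapshot("wrist")
for px,z in [((290,244),.044),((373,235),.044),((319,300),.042),((368,293),.042),((306,313),.044),((379,307),.044),((316,388),.044),((387,388),.044)]:
    print(px,atz(ray(p,px,st),z)[:2])
# refine: fit lane mask in 'side' and 'scene' outlines (x,y,yaw), union of wall boxes + floor
def proj(p,X):
    f=240/np.tan(np.radians(p["fovy"])/2); c=X@np.array(p["R"]).T+p["t"]; return c[:,:2]/c[:,2:]*f+[p["cx"],p["cy"]]
P=[]
for n in ["scene","side"]:
    q=env.snapshot(n); c=env.cut_out(q,"lane")
    print(n,[(k["confidence"],k["region"].sum()) for k in c[:2]]); P.append((q,c[0]["region"]))
def boxes(w):
    out=[]
    for s in (1,-1):
        out.append([(x,s*y,z) for x,y in [(-.005,.028),(.199,.028),(-.005,.028+w),(.199,.028+w)] for z in (0,.044)])
        out.append([(x,s*y,z) for x,y in [(-.005,.028),(-.06,.035),(-.005,.028+w),(-.06,.035+w)] for z in (0,.044)])
    out.append([(x,y,z) for x in (-.06,.199+w) for y in (-.028,.028) for z in (0,.006)])
    out.append([(x,y,z) for x in (.199,.199+w) for y in (-.028-w,.028+w) for z in (0,.044)])
    return [np.array(b) for b in out]
def cost(v):
    x,y,a=v; R=Ro.from_euler('z',a).as_matrix(); s=0
    for q,m in P:
        im=np.zeros((480*4,640*4),np.uint8)
        for b in boxes(.008):
            h=cv2.convexHull((proj(q,b@R.T+[x,y,0])*4).astype(np.int32)); cv2.fillConvexPoly(im,h,1)
        im=cv2.resize(im.astype(np.float32),(640,480),interpolation=cv2.INTER_AREA)
        s+=np.abs(im-m).sum()/m.sum()
    return s
from scipy.optimize import minimize
best=min((minimize(cost,[.510,.043,a],method='Nelder-Mead',options=dict(initial_simplex=[[.51,.043,a],[.52,.043,a],[.51,.053,a],[.51,.043,a+.1]])) for a in (-.2,0,.2)),key=lambda r:r.fun)
print(best.x,np.degrees(best.x[2]),best.fun)
```

```text
(290, 244) [0.432  0.0089]
(373, 235) [0.4464 0.0971]
(319, 300) [0.5052 0.0205]
(368, 293) [0.5122 0.0763]
(306, 313) [0.5164 0.0019]
(379, 307) [0.5323 0.0846]
(316, 388) [ 0.6266 -0.0178]
(387, 388) [0.6544 0.0706]
scene [(0.91, np.int64(4559)), (0.41, np.int64(962))]
side [(0.84, np.int64(7011))]
[ 0.5058  0.0293 -0.1161] -6.65407242528885 0.20230413233064115
```

```bash
python3 -m jog '[-1,-3.2,-2.8,0.7,0,0,0,-1,-3.2,-2.8,0.7,0,0,0,-1,-3.2,-2.8,0.7,0,0,0,-1,-3.2,-2.8,0.7,0,0,0,-1,-3.2,-2.8,0.7,0,0,0]' && python3 -m jog '[-1,-3.2,-2.8,0.7,0,0,0,-1,-3.0,-2.8,0.7,0,0,0,-1,0,0,0,0,0,-0.148,-1,0,0,0,0,0,0,-1,0,0,0,0,0,0]'
python3 - <<'E'
from h import *
np.set_printoptions(precision=4,suppress=True)
st=env.state();p=env.snapshot("wrist"); save(p,"w2"); print(st["tcp_pos"],st["tcp_rot"],st["joint_positions"])
R=[]
rs=[]
for n,q in [("wrist",p),("scene",env.snapshot("scene")),("side",env.snapshot("side"))]:
    for k in env.tip_of(q,"tall_jar_center")[:3]:
        r=ray(q,k["pixel"],st); X=atz(r,.0545); print(n,round(k["confidence"],2),np.round(k["pixel"],1),X)
        if np.hypot(X[0]-.565,X[1]+.203)<.03: rs.append(r); 
print(tri(rs))
E
```

```text
time_s: 3.55
tcp_pos: [0.522, -0.1318, 0.2175]
tcp_rot: [180.0, 0.0, 164.2]
contact_force: [-0.4, 0.3, -0.3]
opening: 0.0911
gripper_force: 0.0
time_s: 4.05
tcp_pos: [0.5652, -0.2005, 0.2038]
tcp_rot: [180.0, -0.0, 172.4]
contact_force: [-0.6, -0.4, 1.1]
opening: 0.0915
gripper_force: 0.0
[ 0.5652 -0.2005  0.2038] [179.9829  -0.0331 172.4111] [ -25.2414   26.81     81.5139    0.0066   71.7128 -107.6545]
wrist 0.96 [323.8 220.3] [ 0.5622 -0.1959  0.0545]
wrist 0.67 [410.7 284.9] [ 0.6357 -0.1214  0.0545]
scene 0.68 [415.6 339.3] [ 0.488  -0.2585  0.0545]
scene 0.62 [405.8 261.5] [ 0.6257 -0.1192  0.0545]
scene 0.6 [417.7 295.7] [ 0.5731 -0.1952  0.0545]
side 0.91 [437.8 267.4] [ 0.6402 -0.1136  0.0545]
side 0.88 [432.6 321.1] [ 0.562  -0.1993  0.0545]
side 0.83 [415.5 376.2] [ 0.4832 -0.2629  0.0545]
(array([ 0.5643, -0.1975,  0.0572]), [np.float64(3.2), np.float64(6.0), np.float64(4.0)])
```

View pics/w2.png

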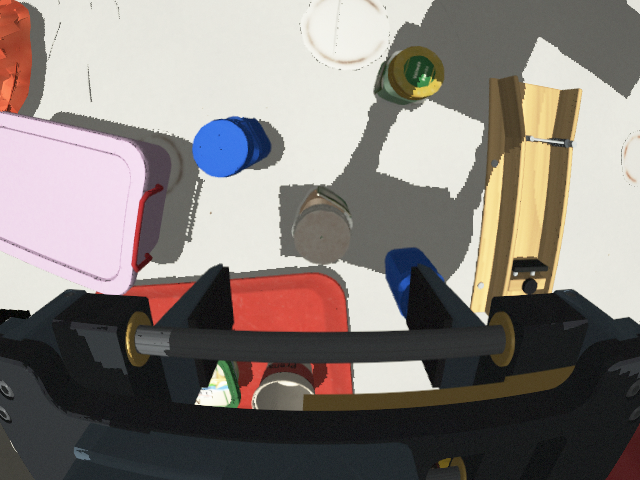

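The jar's cap is centred at (323,236) between the fingers. Blue jars stand at (220,147) and (412,280), clear of both fingers. The lane shows at right, its gate from (527,139) to (573,144) and the pad at (528,265).

Run:
```python
from h import *
np.set_printoptions(precision=4,suppress=True)
st=env.state();p=env.snapshot("wrist")
print(atz(ray(p,(323,236),st),.109))
for px,z in [((527,138),.042),((573,144),.042),((491,77),.044),((523,78),.044),((549,83),.044),((581,90),.044),((522,110),.044),((518,170),.044),((513,220),.044),((575,140),.044),((566,230),.044),((560,285),.044),((528,262),.041)]:
    print(px,atz(ray(p,px,st),z)[:2])
```

```text
[ 0.5613 -0.1972  0.109 ]
(527, 138) [0.5063 0.0133]
(573, 144) [0.5141 0.0738]
(491, 77) [ 0.446  -0.0229]
(523, 78) [0.4466 0.0134]
(549, 83) [0.4508 0.0451]
(581, 90) [0.4566 0.0887]
(522, 110) [0.4784 0.0084]
(518, 170) [ 0.5373 -0.0003]
(513, 220) [ 0.5876 -0.0068]
(575, 140) [0.5098 0.0753]
(566, 230) [0.6066 0.0639]
(560, 285) [0.6718 0.0623]
(528, 262) [0.6375 0.0158]
```

```bash
python3 -c "
import cv2
a=cv2.imread('pics/w2.png')[50:330,450:610]
cv2.imwrite('pics/c2.png',cv2.resize(a,None,fx=2.1,fy=2.1,interpolation=cv2.INTER_CUBIC))"
```

```text
(no output)
```

View pics/c2.png

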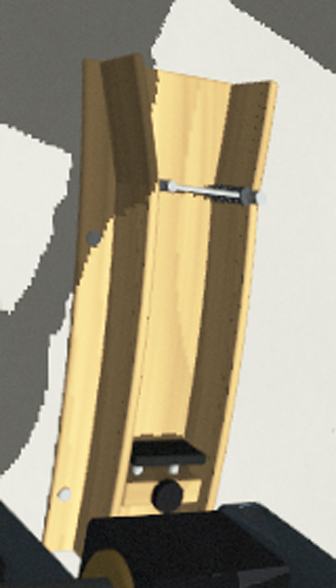

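Run:
```python
from h import *
np.set_printoptions(precision=4,suppress=True)
st=env.state();p=env.snapshot("wrist")
g=lambda c,z=.044: atz(ray(p,(c[0]/2.1+450,c[1]/2.1+50),st),z)[:2]
Rr=[g((157,182)),g((150,270)),g((140,390)),g((128,500))]
L=[g((255,205)),g((243,300)),g((228,410)),g((212,505))]
G=[g((165,184),.042),g((250,193),.042)]
print(Rr,L,G,g((140,55)),g((272,82)))
a=[np.degrees(np.arctan2(*(np.array(w)[-1]-np.array(w)[0])[::-1])) for w in (Rr,L)]; print(a)
yaw=np.radians(np.mean(a)); n=np.array([-np.sin(yaw),np.cos(yaw)])
print([ [round(x@n,4) for x in w] for w in (Rr,L,G)])
```

```text
[array([0.5048, 0.0093]), array([0.5462, 0.0034]), array([ 0.6048, -0.0021]), array([ 0.6633, -0.0059])] [array([0.5177, 0.0697]), array([0.5653, 0.0612]), array([0.6228, 0.0544]), array([0.6763, 0.0495])] [array([0.506 , 0.0151]), array([0.5118, 0.0681])] [0.4449 0.006 ] [0.4556 0.0865]
[np.float64(-5.493709354188249), np.float64(-7.233581317282249)]
[[np.float64(0.0652), np.float64(0.0639), np.float64(0.065), np.float64(0.0676)], [np.float64(0.1266), np.float64(0.1235), np.float64(0.1231), np.float64(0.1242)], [np.float64(0.0711), np.float64(0.1244)]]
```

```bash
python3 -m jog '[-1,0.3,-0.3,3,0,0,0,-1,0,0,4,0,0,0,-1,0,0,4,0,0,0,-1,0,0,3.5,0,0,0,-1,0,0,0,0,0,0]' 30
```

```text
time_s: 4.95
tcp_pos: [0.5596, -0.2026, 0.0552]
tcp_rot: [179.9, -0.4, 172.6]
contact_force: [0.0, 0.2, 0.8]
opening: 0.0912
gripper_force: 0.0
```

```bash
python3 -m jog '[-1,0,0.5,0,0,0,0,1,0,0,0,0,0,0,1,0,0,0,0,0,0,1,0,0,0,0,0,0,1,0,0,0,0,0,0]' 30 && python3 -m jog '[1,0,0,0,0,0,0,1,0,0,0,0,0,0,1,0,0,-2,0,0,0,1,0,0,-3,0,0,0,1,0,0,0,0,0,0]'
```

```text
time_s: 5.45
tcp_pos: [0.5632, -0.199, 0.0597]
tcp_rot: [-180.0, 0.1, 172.6]
contact_force: [0.5, 1.4, 0.3]
opening: 0.062
gripper_force: 0.0
time_s: 5.95
tcp_pos: [0.5645, -0.1996, 0.1121]
tcp_rot: [-179.9, 0.3, 172.6]
contact_force: [-0.0, -0.5, -0.8]
opening: 0.0489
gripper_force: 30.0
```

```bash
python3 -m jog '[1,0,0,0,0,0,0]'
python3 - <<'E'
from h import *
s=env.snapshot("side");st=env.state();w=env.snapshot("wrist")
a=cv2.resize(s["frame"][160:400,260:540],(392,336));b=cv2.resize(w["frame"][100:440,140:540],(392,336))
p=dict(frame=np.hstack([a,b])); save(p,"g1")
E
```

```text
time_s: 6.05
tcp_pos: [0.563, -0.1989, 0.1092]
tcp_rot: [-180.0, 0.0, 172.6]
contact_force: [-0.2, -0.8, -1.5]
opening: 0.0489
gripper_force: 30.0
```

View pics/g1.png

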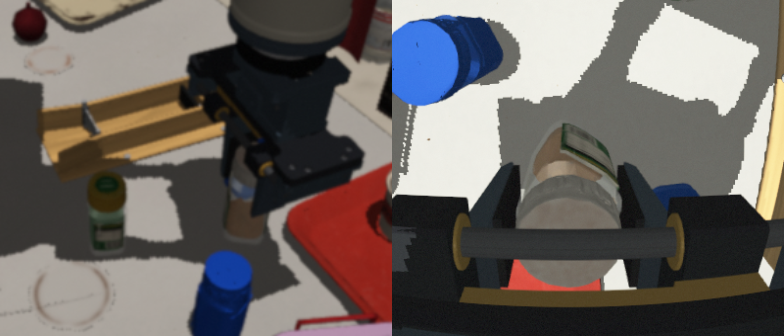

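The jar is held upright and centred between the fingers. Next I'll raise it over the short jar and carry it to a point in front of the mouth.

```bash
python3 -m jog '[1,0,0,-4,0,0,0,1,0,0,-4,0,0,0,1,2.8,3.3,0,0,0,0,1,2.8,3.3,0,0,0,0,1,2.8,3.3,0,0,0,0]' && python3 -m jog '[1,2.8,3.3,0,0,0,0,1,2.8,3.3,0,0,0,0,1,2.8,3.3,0,0,0,0,1,2.8,3.3,0,0,0,0,1,0,0,0,0,0,0]'
python3 - <<'E'
from h import *
np.set_printoptions(precision=4,suppress=True)
st=env.state();p=env.snapshot("wrist");s=env.snapshot("side");c=env.snapshot("scene")
print(st["tcp_pos"],st["tcp_rot"])
a=cv2.resize(p["frame"],(400,300));b=cv2.resize(s["frame"][140:380,200:520],(400,300));d=cv2.resize(c["frame"][170:330,210:423],(400,300))
save(dict(frame=np.vstack([np.hstack([b,d]),np.hstack([a,a*0])])),"m1")
for n,q in [("wrist",p),("side",s),("scene",c)]:
  for t,z in [("tall_jar_center",st["tcp_pos"][2]-.005),("lane",0)]:
    for k in env.tip_of(q,t)[:1]: print(n,t,round(k["confidence"],2),atz(ray(q,k["pixel"],st),z))
E
```

```text
time_s: 6.65
tcp_pos: [0.4907, -0.0887, 0.1881]
tcp_rot: [180.0, -0.1, 172.6]
contact_force: [0.7, 0.5, -2.0]
opening: 0.0491
gripper_force: 30.0
time_s: 7.15
tcp_pos: [0.3941, 0.0584, 0.188]
tcp_rot: [180.0, -0.2, 172.8]
contact_force: [0.4, -0.5, -1.7]
opening: 0.049
gripper_force: 30.0
[0.3941 0.0584 0.188 ] [179.9851  -0.2275 172.7944]
side tall_jar_center 0.82 [ 0.5418 -0.2071  0.183 ]
side lane 0.69 [0.5183 0.0398 0.    ]
scene tall_jar_center 0.89 [0.3966 0.058  0.183 ]
scene lane 0.57 [0.5096 0.0514 0.    ]
```

View pics/m1.png

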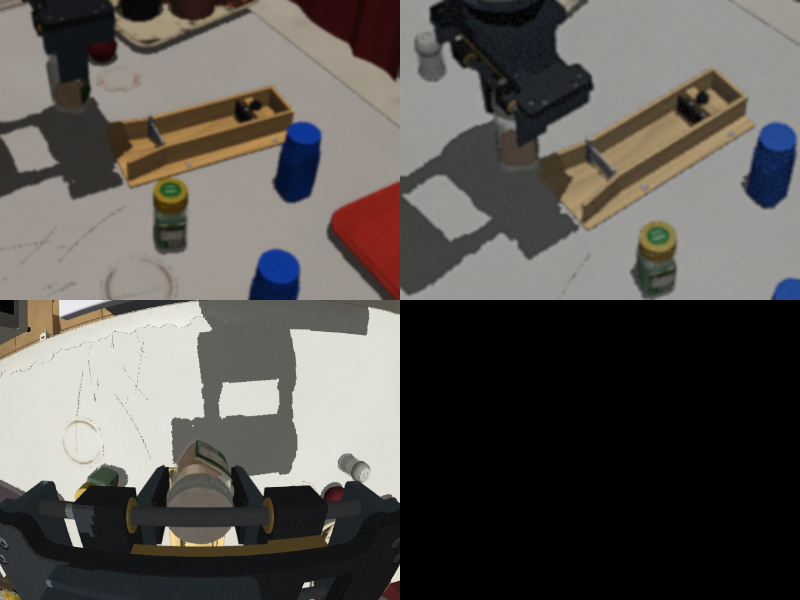

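The jar hangs clear in front of the mouth, in line with the lane. The gate is shut and the pad is near the back. The lane's base plate is wider than its walls on the right. Next I'll lower and enter.

```bash
python3 -m jog '[1,0,-0.1,4,0,0,0,1,0,0,4,0,0,0,1,0,0,3.7,0,0,0,1,0,0,0,0,0,0,1,0,0,0,0,0,0]' && python3 -m jog '[1,-1.6,0,0,0,0,0,1,-1.6,0,0,0,0,0,1,-1.6,0,0,0,0,0,1,-1,0,0,0,0,0,1,0,0,0,0,0,0]'
```

```text
time_s: 8.1
tcp_pos: [0.3979, 0.0542, 0.0723]
tcp_rot: [-180.0, -0.1, 172.6]
contact_force: [-0.1, 1.1, -0.5]
opening: 0.0493
gripper_force: 30.0
time_s: 8.6
tcp_pos: [0.4576, 0.0468, 0.0735]
tcp_rot: [180.0, 0.2, 172.6]
contact_force: [-0.1, 0.5, -1.8]
opening: 0.0491
gripper_force: 30.0
```

```bash
python3 -m jog '[1,-0.8,0,0.3,0,0,0,1,-0.8,0,0,0,0,0,1,-0.8,0,0,0,0,0,1,-0.8,0,0,0,0,0,1,0,0,0,0,0,0]' && python3 -m jog '[1,-0.8,0,0,0,0,0,1,-0.8,0,0,0,0,0,1,-0.8,0,0,0,0,0,1,0,0,0,0,0,0,1,0,0,0,0,0,0]'
```

```text
time_s: 9.1
tcp_pos: [0.4879, 0.0428, 0.0688]
tcp_rot: [180.0, -0.0, 172.6]
contact_force: [-1.8, 0.6, -1.7]
opening: 0.0489
gripper_force: 30.0
time_s: 9.6
tcp_pos: [0.5106, 0.0396, 0.0687]
tcp_rot: [-180.0, -0.0, 172.6]
contact_force: [-2.5, -4.4, -0.7]
opening: 0.0484
gripper_force: 30.0
```

```bash
python3 -m jog '[1,-0.6,0,0,0,0,0,1,-0.6,0,0,0,0,0,1,-0.6,0,0,0,0,0,1,0,0,0,0,0,0,1,0,0,0,0,0,0]' && python3 -m jog '[1,-0.6,0,0,0,0,0,1,-0.6,0,0,0,0,0,1,-0.6,0,0,0,0,0,1,0,0,0,0,0,0,1,0,0,0,0,0,0]'
```

```text
time_s: 10.1
tcp_pos: [0.529, 0.0374, 0.069]
tcp_rot: [-180.0, 0.0, 172.6]
contact_force: [-0.2, -3.0, -0.4]
opening: 0.0479
gripper_force: 29.9
time_s: 10.6
tcp_pos: [0.5474, 0.035, 0.069]
tcp_rot: [-180.0, 0.1, 172.6]
contact_force: [-0.4, -3.3, 0.4]
opening: 0.0469
gripper_force: 29.8
```

```bash
python3 -m jog '[1,-0.6,0,0,0,0,0,1,-0.6,0,0,0,0,0,1,-0.6,0,0,0,0,0,1,0,0,0,0,0,0,1,0,0,0,0,0,0]' && python3 -m jog '[1,-0.6,0,0,0,0,0,1,-0.6,0,0,0,0,0,1,-0.4,0,0,0,0,0,1,0,0,0,0,0,0,1,0,0,0,0,0,0]'
```

```text
time_s: 11.1
tcp_pos: [0.5653, 0.0328, 0.069]
tcp_rot: [180.0, 0.1, 172.6]
contact_force: [0.5, -3.1, -0.9]
opening: 0.0472
gripper_force: 29.7
time_s: 11.6
tcp_pos: [0.5809, 0.0308, 0.069]
tcp_rot: [180.0, 0.0, 172.6]
contact_force: [0.9, -2.2, 0.2]
opening: 0.0473
gripper_force: 29.7
```

```bash
python3 -m jog '[1,-0.3,0,0,0,0,0,1,-0.3,0,0,0,0,0,1,-0.3,0,0,0,0,0,1,-0.2,0,0,0,0,0,1,0,0,0,0,0,0]' && python3 -m jog '[1,-0.2,0,0,0,0,0,1,-0.2,0,0,0,0,0,1,0,0,0,0,0,0,1,0,0,0,0,0,0,1,0,0,0,0,0,0]'
```

```text
time_s: 12.1
tcp_pos: [0.592, 0.0293, 0.069]
tcp_rot: [180.0, 0.0, 172.6]
contact_force: [1.4, -2.3, -0.4]
opening: 0.0472
gripper_force: 29.7
time_s: 12.6
tcp_pos: [0.5955, 0.0289, 0.069]
tcp_rot: [180.0, 0.0, 172.6]
contact_force: [0.6, -2.6, -0.1]
opening: 0.0472
gripper_force: 29.7
```

```bash
python3 -m jog '[1,0,-0.2,0,0,0,0,1,0,0,0,0,0,0,1,0,0,0,0,0,0]' && python3 -m jog '[1,0,-0.2,0,0,0,0,1,0,0,0,0,0,0,1,0,0,0,0,0,0]'
python3 - <<'E'
from h import *
a=env.snapshot("side")["frame"][180:300,270:470];b=env.snapshot("scene")["frame"][180:300,260:460]
save(dict(frame=np.vstack([cv2.resize(x,(500,300),interpolation=2) for x in (a,b)])),"p1")
E
```

```text
time_s: 12.9
tcp_pos: [0.5952, 0.027, 0.069]
tcp_rot: [180.0, 0.0, 172.6]
contact_force: [0.4, 1.2, 1.1]
opening: 0.0469
gripper_force: 29.6
time_s: 13.2
tcp_pos: [0.5952, 0.0257, 0.0692]
tcp_rot: [179.9, 0.0, 172.6]
contact_force: [1.9, 8.3, 1.9]
opening: 0.047
gripper_force: 29.6
```

View pics/p1.png

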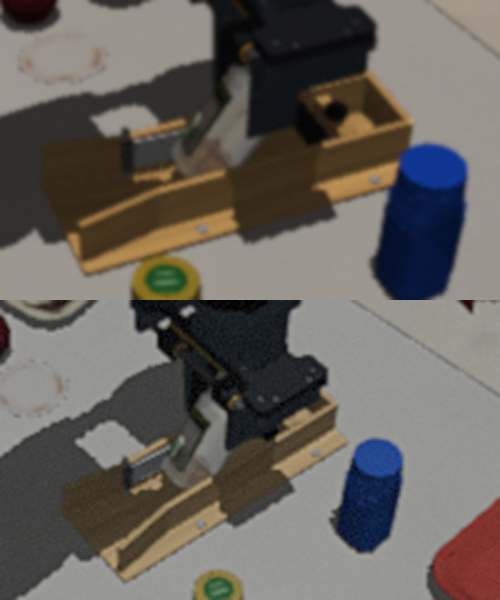

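This picture shows a fault. The jar has pivoted in the grip, with its foot trailing at about (190,160) in the upper crop, and it still holds the gate open. I'll measure the tilt, then turn the tool to stand the jar up.

```bash
python3 -m jog '[1,0,0.5,0,0,0,0,1,0,0,0,0,0,0]' 45
python3 - <<'E'
from h import *
np.set_printoptions(precision=4,suppress=True)
st=env.state();R=Ro.from_euler('xyz',st["tcp_rot"],degrees=True).as_matrix();G=st["tcp_pos"]-R[:,2]*.019
print(st["tcp_pos"],st["joint_positions"])
u=-R[:,0]
P=[(n,env.snapshot(n)) for n in("side","scene")]
M=[env.cut_out(q,"tall_jar_center") for n,q in P]
M=[[k for k in m][:4] for m in M]
th=np.linspace(0,2*np.pi,24)
for i,(n,q) in enumerate(P):
    f=240/np.tan(np.radians(q["fovy"])/2)
    g=np.zeros((480,640),bool)
    pg=(np.array(q["R"])@G+q["t"]); pg=pg[:2]/pg[2]*f+[q["cx"],q["cy"]]
    m=sorted(M[i],key=lambda k:np.hypot(*(np.array(k["pixel"])-pg)))
    if not m: continue
    reg=m[0]["region"]; print(n,pg,m[0]["pixel"],m[0]["confidence"],reg.sum())
    off=(270,180) if n=="side" else (260,180)
    for a in range(0,61,10):
        ax=np.cos(np.radians(a))*np.array([0,0,1])+np.sin(np.radians(a))*u; e1=R[:,1]; e2=np.cross(ax,e1)
        def pr(h): 
            X=G+ax*h+.022*(np.cos(th)[:,None]*e1+np.sin(th)[:,None]*e2); c=X@np.array(q["R"]).T+q["t"]; return c[:,:2]/c[:,2:]*f+[q["cx"],q["cy"]]
        h=cv2.convexHull(np.vstack([pr(-.0787),pr(.03)]).astype(np.float32)); im=np.zeros((480,640),np.uint8); cv2.fillConvexPoly(im,np.round(h).astype(np.int32),1)
        print(a,"outside frac",round((reg&(im==0)).sum()/reg.sum(),3),"bottom crop px",(pr(-.0787).mean(0)-off)*2.5)
E
```

```text
time_s: 13.5
tcp_pos: [0.5955, 0.0301, 0.0689]
tcp_rot: [-180.0, 0.0, 172.6]
contact_force: [1.9, -2.7, -0.2]
opening: 0.0464
gripper_force: 44.7
[0.5955 0.0301 0.0689] [ -2.8309  35.7718  89.7366  -0.0291  54.4854 -85.4625]
side [369.3424 212.9056] [358.2, 234.5] 0.59 925
0 outside frac 0.504 bottom crop px [242.7122 163.5341]
10 outside frac 0.334 bottom crop px [226.1993 166.974 ]
20 outside frac 0.187 bottom crop px [210.1324 167.967 ]
30 outside frac 0.038 bottom crop px [194.9452 166.4405]
40 outside frac 0.074 bottom crop px [181.0705 162.3779]
50 outside frac 0.147 bottom crop px [168.9306 155.8255]
60 outside frac 0.252 bottom crop px [158.926 146.899]
scene [347.6423 222.767 ] [338.6, 237.6] 0.76 630
0 outside frac 0.421 bottom crop px [215.1807 161.7586]
10 outside frac 0.298 bottom crop px [203.9367 167.8448]
20 outside frac 0.149 bottom crop px [193.008  172.1838]
30 outside frac 0.062 bottom crop px [182.6989 174.6277]
40 outside frac 0.062 bottom crop px [173.3099 175.0706]
50 outside frac 0.11 bottom crop px [165.1304 173.4548]
60 outside frac 0.173 bottom crop px [158.4301 169.7777]
```

```bash
python3 -m jog '[1,-0.27,0,0,0,-0.145,0,1,-0.27,0,0,0,-0.145,0,1,-0.27,0,0,0,-0.145,0,1,-0.27,0,0,0,-0.145,0,1,0,0,0,0,0,0]' 50 && python3 -m jog '[1,0,0,0,0,0,0,1,0,0,0,0,0,0,1,0,0,0,0,0,0]'
cat > tilt.py <<'E'
from h import *
np.set_printoptions(precision=4,suppress=True)
st=env.state();R=Ro.from_euler('xyz',st["tcp_rot"],degrees=True).as_matrix();G=st["tcp_pos"]-R[:,2]*.019
print(st["tcp_pos"],st["tcp_rot"],"G",G)
u=-R[:,0]*[1,1,0];u/=np.linalg.norm(u);e1=np.cross([0,0,1],u)
th=np.linspace(0,2*np.pi,24)
for n in("side","scene"):
    q=env.snapshot(n);f=240/np.tan(np.radians(q["fovy"])/2)
    pj=lambda X:(lambda c:c[:,:2]/c[:,2:]*f+[q["cx"],q["cy"]])(X@np.array(q["R"]).T+q["t"])
    pg=pj(G[None])[0]
    m=sorted(env.cut_out(q,"tall_jar_center")[:4],key=lambda k:np.hypot(*(np.array(k["pixel"])-pg)))
    if not m: print(n,"none");continue
    reg=m[0]["region"]; print(n,pg,m[0]["pixel"],m[0]["confidence"],reg.sum())
    for a in range(-30,41,10):
        ax=np.cos(np.radians(a))*np.array([0,0,1])+np.sin(np.radians(a))*u; e2=np.cross(ax,e1)
        pr=lambda h: pj(G+ax*h+.022*(np.cos(th)[:,None]*e1+np.sin(th)[:,None]*e2))
        im=np.zeros((480,640),np.uint8); cv2.fillConvexPoly(im,np.round(cv2.convexHull(np.vstack([pr(-.0787),pr(.03)]).astype(np.float32))).astype(np.int32),1)
        print(a,round((reg&(im==0)).sum()/reg.sum(),3),end='; ')
    print()
    save(dict(frame=cv2.resize(q["frame"][160:310,250:450],(800,600),interpolation=2)),"t_"+n)
E
python3 tilt.py
```

```text
time_s: 14.2
tcp_pos: [0.6053, 0.021, 0.0715]
tcp_rot: [-178.3, 25.5, 172.3]
contact_force: [-4.4, 22.5, 10.7]
opening: 0.0463
gripper_force: 50.0
time_s: 14.5
tcp_pos: [0.606, 0.0208, 0.0714]
tcp_rot: [-178.3, 25.3, 172.3]
contact_force: [-6.7, 26.2, 10.6]
opening: 0.0462
gripper_force: 50.0
[0.606  0.0208 0.0714] [-178.2752   25.3364  172.3274] G [0.598  0.0225 0.0886]
side [372.861  214.5322] [364.0, 241.4] 0.97 428
-30 0.888; -20 0.71; -10 0.544; 0 0.355; 10 0.119; 20 0.072; 30 0.154; 40 0.255; 
scene [350.8743 223.7968] [341.8, 243.6] 0.65 222
-30 1.0; -20 0.991; -10 0.784; 0 0.491; 10 0.194; 20 0.0; 30 0.0; 40 0.036;
```

```bash
python3 -m jog '[1,0,0.3,-0.2,0,0,0,1,0,0.3,-0.2,0,0,0,1,0,0,0,0,0,0,1,0,0,0,0,0,0]' && python3 -m jog '[1,0,0.2,0,0,0,0,1,0,0,0,0,0,0,1,0,0,0,0,0,0]'; python3 tilt.py
```

```text
time_s: 15.1
tcp_pos: [0.6052, 0.0253, 0.0743]
tcp_rot: [-178.1, 25.3, 172.4]
contact_force: [-0.2, -0.5, -0.8]
opening: 0.0463
gripper_force: 49.8
time_s: 15.4
tcp_pos: [0.6054, 0.0273, 0.0742]
tcp_rot: [-178.1, 25.3, 172.4]
contact_force: [-0.5, 0.5, -1.4]
opening: 0.0463
gripper_force: 49.8
[0.6054 0.0273 0.0742] [-178.1347   25.2529  172.3717] G [0.5975 0.029  0.0913]
side [370.7006 211.3887] [362.9, 238.2] 0.72 500
-30 0.902; -20 0.714; -10 0.522; 0 0.32; 10 0.084; 20 0.11; 30 0.218; 40 0.336; 
scene [348.6537 221.5543] [342.1, 244.4] 0.81 276
-30 1.0; -20 0.946; -10 0.714; 0 0.395; 10 0.145; 20 0.054; 30 0.109; 40 0.21;
```

View pics/t_side.png

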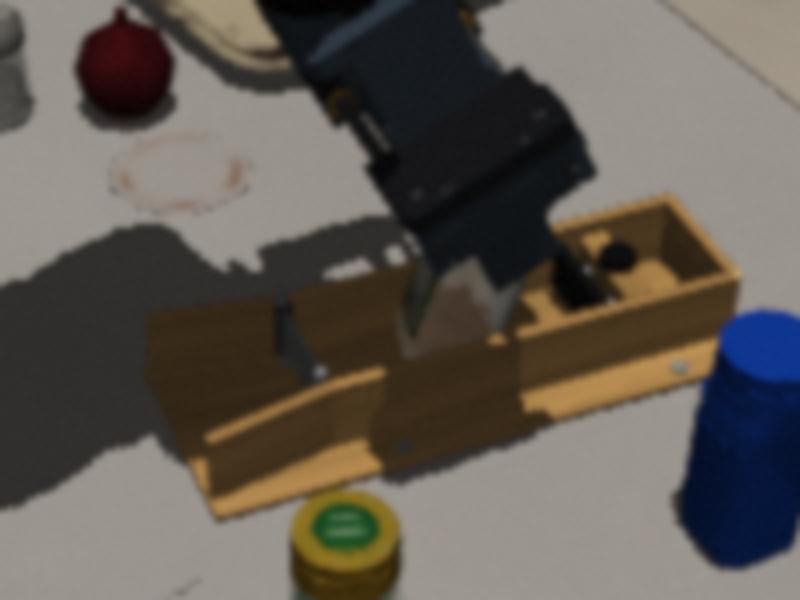

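The gate, at about (295,345), is now shut behind the jar. The jar still leans a little, about 12°, so I'll turn further and set it down on the lane floor.

```bash
python3 -m jog '[1,-0.13,0,0,0,-0.07,0,1,-0.13,0,0,0,-0.07,0,1,-0.13,0,0,0,-0.07,0,1,0,0,0,0,0,0,1,0,0,0,0,0,0]'; python3 tilt.py
```

```text
time_s: 16.1
tcp_pos: [0.6108, 0.0196, 0.0797]
tcp_rot: [-176.8, 30.7, 172.5]
contact_force: [-2.5, 23.6, -5.5]
opening: 0.046
gripper_force: 49.9
[0.6108 0.0196 0.0797] [-176.7631   30.6788  172.521 ] G [0.6013 0.022  0.096 ]
side [374.8211 210.823 ] [439.1, 266.4] 0.78 1802
-30 1.0; -20 1.0; -10 1.0; 0 1.0; 10 1.0; 20 1.0; 30 1.0; 40 1.0; 
scene [352.1899 220.9433] [344.3, 242.1] 0.58 151
-30 1.0; -20 1.0; -10 0.848; 0 0.444; 10 0.046; 20 0.0; 30 0.026; 40 0.093;
```

```bash
python3 -m jog '[1,0,0.4,0,0,0,0,1,0,0.4,0,0,0,0,1,0,0,0,0,0,0,1,0,0,0,0,0,0]' && python3 -m jog '[1,0.15,0,0.26,0,0,0,1,0.15,0,0.26,0,0,0,1,0,0,0,0,0,0,1,0,0,0,0,0,0]'; python3 -c "
from h import *;s=env.state();print(s['joint_positions'],s['contact_force'])"
```

```text
time_s: 16.7
tcp_pos: [0.6124, 0.0248, 0.0797]
tcp_rot: [-176.5, 30.7, 172.5]
contact_force: [0.2, -0.2, -0.7]
opening: 0.0459
gripper_force: 49.4
time_s: 17.1
tcp_pos: [0.6124, 0.0244, 0.0737]
tcp_rot: [-176.5, 30.7, 172.5]
contact_force: [-0.3, -0.8, -0.6]
opening: 0.0465
gripper_force: 49.4
[  1.26085685  32.38401726 113.35283322 -61.40421823   9.04995852
 -21.2726202 ] [-0.32985297 -0.7748896  -0.55124724]
```

```bash
python3 -m jog '[1,0.1,0,0.17,0,0,0,1,0,0,0,0,0,0,1,0,0,0,0,0,0]' && python3 -m jog '[1,0.1,0,0.17,0,0,0,1,0,0,0,0,0,0,1,0,0,0,0,0,0]'; python3 tilt.py
```

```text
time_s: 17.4
tcp_pos: [0.6131, 0.0244, 0.0728]
tcp_rot: [-176.5, 30.8, 172.5]
contact_force: [-2.3, 1.6, 9.5]
opening: 0.0465
gripper_force: 49.6
time_s: 17.7
tcp_pos: [0.6147, 0.0244, 0.0724]
tcp_rot: [-176.6, 31.0, 172.5]
contact_force: [-3.1, -0.4, 28.1]
opening: 0.0464
gripper_force: 49.8
[0.6147 0.0244 0.0724] [-176.5647   30.9868  172.4648] G [0.6052 0.0268 0.0887]
side [374.9292 211.9223] [367.4, 237.2] 0.77 489
-30 0.806; -20 0.642; -10 0.444; 0 0.233; 10 0.09; 20 0.153; 30 0.266; 40 0.389; 
scene [351.6449 221.0598] [341.1, 242.7] 0.69 159
-30 1.0; -20 1.0; -10 0.899; 0 0.503; 10 0.031; 20 0.0; 30 0.0; 40 0.101;
```

```bash
python3 -m jog '[1,-0.07,0,-0.12,0,0,0,1,0,0,0,0,0,0]' 8 && python3 -m jog '[-0.2,0,0,0,0,0,0,-0.2,0,0,0,0,0,0,-0.4,0,0,0,0,0,0,-0.4,0,0,0,0,0,0,-0.6,0,0,0,0,0,0]' && python3 tilt.py
```

```text
time_s: 18.1
tcp_pos: [0.6133, 0.0244, 0.0724]
tcp_rot: [-176.5, 30.8, 172.5]
contact_force: [0.3, 0.7, 9.0]
opening: 0.0474
gripper_force: 8.0
time_s: 18.6
tcp_pos: [0.6123, 0.0244, 0.0711]
tcp_rot: [-176.5, 30.7, 172.5]
contact_force: [-0.5, -0.2, 0.2]
opening: 0.0691
gripper_force: 0.0
[0.6123 0.0244 0.0711] [-176.5061   30.6611  172.4811] G [0.6029 0.0269 0.0874]
side [373.7767 212.8589] [366.1, 238.2] 0.94 378
-30 0.897; -20 0.688; -10 0.474; 0 0.241; 10 0.021; 20 0.074; 30 0.169; 40 0.302; 
scene [350.8977 221.96  ] [343.7, 243.5] 0.72 171
-30 1.0; -20 1.0; -10 0.883; 0 0.509; 10 0.129; 20 0.0; 30 0.0; 40 0.082;
```

```bash
python3 -m jog '[-1,0,0,0,0,0,0,-1,0,0,-1.5,0,0,0,-1,0,0,-3,0,0,0,-1,0,0,-4,0,0,0,-1,0,0,-4,0,0,0]' && python3 -m jog '[-1,0,0,-2,0,0,0,-1,0,0,0,0,0.13,0,-1,0,0,0,0,0.13,0,-1,0,0,0,0,0.13,0,-1,0,0,0,0,0.13,0]'
python3 - <<'E'
from h import *
np.set_printoptions(precision=4,suppress=True)
st=env.state();print(st["tcp_pos"],st["tcp_rot"],st["joint_positions"],st["contact_force"])
rs=[]
for n in("side","scene","wrist"):
    q=env.snapshot(n);save(q,"r_"+n)
    for k in env.tip_of(q,"tall_jar_center")[:3]:
        r=ray(q,k["pixel"],st);X=atz(r,.0605); print(n,round(k["confidence"],2),np.round(k["pixel"],0),X)
        if np.hypot(X[0]-.595,X[1]-.03)<.04: rs.append(r)
if len(rs)>1: print(tri(rs))
E
```

```text
time_s: 19.3
tcp_pos: [0.5491, 0.0409, 0.1789]
tcp_rot: [-176.6, 30.6, 172.5]
contact_force: [0.3, 0.1, 0.6]
opening: 0.0913
gripper_force: 0.0
time_s: 19.8
tcp_pos: [0.5404, 0.0432, 0.1968]
tcp_rot: [-177.1, 0.7, 170.8]
contact_force: [0.4, -0.2, -0.9]
opening: 0.091
gripper_force: 0.0
[0.5404 0.0432 0.1968] [-177.0728    0.7071  170.7692] [  0.2225  22.7497  90.1059  -3.2642  66.9617 -79.2556] [ 0.4411 -0.2377 -0.9254]
side 0.78 [419. 375.] [ 0.4853 -0.2671  0.0605]
side 0.78 [440. 266.] [ 0.6395 -0.1177  0.0605]
side 0.56 [367. 228.] [0.5889 0.0243 0.0605]
scene 0.86 [410. 260.] [ 0.6311 -0.1244  0.0605]
scene 0.73 [415. 340.] [ 0.4832 -0.2599  0.0605]
scene 0.68 [349. 232.] [0.5951 0.023  0.0605]
wrist 0.81 [ 47. 220.] [ 0.4863 -0.2564  0.0605]
wrist 0.68 [318. 279.] [0.5878 0.0275 0.0605]
(array([0.5918, 0.0257, 0.0583]), [np.float64(1.6), np.float64(4.7), np.float64(3.1)])
```

```bash
python3 - <<'E'
from h import *
a=env.snapshot("side");b=env.snapshot("scene")
for s,c in [((404.5,223.7),(371.3,220.7)),((397.5,229),(366,227))]: print(tri([ray(a,s),ray(b,c)]))
E
python3 -m jog '[-0.2,-5.3,-0.8,0,0,0,0,-0.2,0,0,0,-0.05,0,0.13,-0.2,0,0,0,0,0,0.14,-0.2,0,0,0,0,0,0.14,-0.2,0,0,0,0,0,0.14]' && python3 -m jog '[-0.2,0,0,0,0,0,0.14,-0.2,0,0,0,0,0,0.14,-0.2,0,0,0,0,0,0.14,-0.2,0,0,0,0,0,0.14,-0.2,0,0,0,0,0,0.14]' && python3 -m jog '[-0.2,0,0,0,0,0,0.14,-0.2,0,0,0,0,0,0.14,-0.2,0,0,0,0,0,0,-0.2,0,0,0,0,0,0]'
```

```text
(array([0.67622505, 0.02625401, 0.03307685]), [np.float64(0.6), np.float64(0.6)])
(array([0.65876217, 0.02553378, 0.02658417]), [np.float64(0.8), np.float64(0.8)])
time_s: 20.7
tcp_pos: [0.5873, 0.0276, 0.1969]
tcp_rot: [179.5, 1.1, 138.9]
contact_force: [0.3, 0.1, 0.3]
opening: 0.0556
gripper_force: 0.0
time_s: 21.2
tcp_pos: [0.5873, 0.0278, 0.197]
tcp_rot: [178.9, 0.5, 98.8]
contact_force: [-0.3, 0.0, -0.3]
opening: 0.0546
gripper_force: 0.0
time_s: 21.6
tcp_pos: [0.5875, 0.0277, 0.197]
tcp_rot: [178.9, 0.2, 83.3]
contact_force: [0.6, 0.5, 0.4]
opening: 0.055
gripper_force: 0.0
```

Run:
```python
from h import *
np.set_printoptions(precision=4,suppress=True)
st=env.state();print(st["tcp_pos"],st["tcp_rot"],st["joint_positions"][5])
rs=[]
for n in("wrist","side","scene"):
    q=env.snapshot(n)
    for k in env.tip_of(q,"tall_jar_center")[:3]:
        r=ray(q,k["pixel"],st);X=atz(r,.0605)
        if np.hypot(X[0]-.595,X[1]-.03)<.04: rs.append(r); print(n,round(k["confidence"],2),np.round(k["pixel"],0),X)
    if n=="wrist":
        for k in env.cut_out(q,"tall_jar_center"):
            if np.hypot(*(atz(ray(q,k["pixel"],st),.06)[:2]-[.59,.027]))<.05:
                m=k["region"];ys,xs=np.nonzero(m);print("mask",xs.min(),xs.max(),ys.min(),ys.max(),m.sum())
                for e in [((xs.min()+xs.max())/2,ys.max()-5),((xs.min()+xs.max())/2,ys.min()+3)]: print(e,atz(ray(q,e,st),.115),atz(ray(q,e,st),.006))
                for c in (xs[ys>np.percentile(ys,60)].min(),xs[ys>np.percentile(ys,60)].max()): print(c,atz(ray(q,(c,np.percentile(ys,75)),st),.115))
if len(rs)>1: print(tri(rs))
```

```text
[0.5875 0.0277 0.197 ] [178.8703   0.2044  83.3482] 3.807360737776714
mask 291 349 195 278 4117
(np.float64(320.0), np.int64(273)) [0.5869 0.0079 0.115 ] [ 0.5841 -0.0359  0.006 ]
(np.float64(320.0), np.int64(198)) [0.5933 0.063  0.115 ] [0.5933 0.043  0.006 ]
291 [0.5678 0.0243 0.115 ]
349 [0.6093 0.0192 0.115 ]
side 0.9 [368. 227.] [0.5915 0.0241 0.0605]
scene 0.6 [348. 229.] [0.601  0.0319 0.0605]
(array([0.6045, 0.0378, 0.0483]), [np.float64(3.8), np.float64(3.8)])
```

```bash
python3 -m jog '[-0.35,-0.2,0.1,0,0.02,0,0,-0.35,0,0,3.5,0,0,0,-0.35,0,0,3.5,0,0,0,-0.35,0,0,3.5,0,0,0,-0.35,0,0,0,0,0,0]' && python3 -m jog '[-0.35,0,0,2,0,0,0,-0.35,0,0,1.8,0,0,0,-0.35,0,0,0,0,0,0,-0.35,0,0,0,0,0,0]'
```

```text
time_s: 22.45
tcp_pos: [0.5861, 0.025, 0.0881]
tcp_rot: [-179.5, 0.2, 83.1]
contact_force: [-0.1, 0.7, 0.8]
opening: 0.0619
gripper_force: 0.0
time_s: 22.85
tcp_pos: [0.5892, 0.0249, 0.0552]
tcp_rot: [-180.0, 0.2, 83.1]
contact_force: [0.8, 0.5, -0.0]
opening: 0.0621
gripper_force: 0.0
```

Now I'll grip gently along the lane, standing on the floor, and check.

```bash
python3 -m jog '[1,0,0,0,0,0,0,1,0,0,0,0,0,0,1,0,0,0,0,0,0,1,0,0,0,0,0,0]' 25 && python3 -m jog '[1,0,0,-0.2,0,0,0,1,0.4,0,0,0,0,0,1,0,0,0,0,0,0]'
```

```text
time_s: 23.25
tcp_pos: [0.5891, 0.025, 0.0548]
tcp_rot: [180.0, 0.2, 83.1]
contact_force: [-0.9, 0.9, 8.6]
opening: 0.0439
gripper_force: 25.0
time_s: 23.55
tcp_pos: [0.5889, 0.0294, 0.0559]
tcp_rot: [-179.9, 0.2, 83.1]
contact_force: [0.4, -0.1, -2.0]
opening: 0.0445
gripper_force: 25.0
```

```bash
python3 -m jog '[1,0,0.4,0,0,0,0,1,0,0.4,0,0,0,0,1,0,0.4,0,0,0,0,1,0,0.3,0,0,0,0,1,0,0,0,0,0,0]' && python3 -m jog '[1,0,0.3,0,0,0,0,1,0,0.2,0,0,0,0,1,0,0,0,0,0,0,1,0,0,0,0,0,0]'
```

```text
time_s: 24.05
tcp_pos: [0.6043, 0.027, 0.0557]
tcp_rot: [-180.0, 0.2, 83.1]
contact_force: [-0.0, -0.2, -1.5]
opening: 0.0444
gripper_force: 25.0
time_s: 24.45
tcp_pos: [0.6088, 0.0265, 0.0558]
tcp_rot: [-179.9, 0.2, 83.1]
contact_force: [-0.2, 0.1, -0.5]
opening: 0.0444
gripper_force: 25.0
```

```bash
python3 -m jog '[1,0,0.2,0,0,0,0,1,0,0.2,0,0,0,0,1,0,0,0,0,0,0]' && python3 -m jog '[1,0,0.2,0,0,0,0,1,0,0.1,0,0,0,0,1,0,0,0,0,0,0]'
```

```text
time_s: 24.75
tcp_pos: [0.6131, 0.026, 0.0558]
tcp_rot: [-180.0, 0.2, 83.1]
contact_force: [-0.4, -0.4, -2.0]
opening: 0.044
gripper_force: 25.0
time_s: 25.05
tcp_pos: [0.6159, 0.0257, 0.0558]
tcp_rot: [-180.0, 0.2, 83.1]
contact_force: [-0.9, 0.3, -0.6]
opening: 0.0444
gripper_force: 25.0
```

```bash
python3 -m jog '[1,0,0.2,0,0,0,0,1,0,0,0,0,0,0,1,0,0,0,0,0,0]' && python3 -m jog '[1,0,0.2,0,0,0,0,1,0,0,0,0,0,0,1,0,0,0,0,0,0]'
```

```text
time_s: 25.35
tcp_pos: [0.6177, 0.0255, 0.0558]
tcp_rot: [-180.0, 0.2, 83.1]
contact_force: [0.1, -0.5, -0.8]
opening: 0.0443
gripper_force: 25.0
time_s: 25.65
tcp_pos: [0.6198, 0.0252, 0.0558]
tcp_rot: [-180.0, 0.2, 83.1]
contact_force: [0.3, -0.1, -1.5]
opening: 0.0443
gripper_force: 25.0
```

```bash
python3 -m jog '[1,0,0.2,0,0,0,0,1,0,0,0,0,0,0,1,0,0,0,0,0,0]' && python3 -m jog '[1,0,0.2,0,0,0,0,1,0,0,0,0,0,0,1,0,0,0,0,0,0]'
```

```text
time_s: 25.95
tcp_pos: [0.6218, 0.025, 0.0558]
tcp_rot: [-180.0, 0.2, 83.1]
contact_force: [-0.1, 0.2, -1.3]
opening: 0.0446
gripper_force: 25.0
time_s: 26.25
tcp_pos: [0.6234, 0.0248, 0.0557]
tcp_rot: [-179.9, 0.2, 83.1]
contact_force: [-2.8, -0.5, 0.0]
opening: 0.0444
gripper_force: 25.0
```

```bash
python3 -m jog '[1,0,0.2,0,0,0,0,1,0,0,0,0,0,0,1,0,0,0,0,0,0]'
```

```text
time_s: 26.55
tcp_pos: [0.625, 0.0245, 0.0556]
tcp_rot: [-179.9, 0.2, 83.1]
contact_force: [-5.7, -0.1, 1.3]
opening: 0.0444
gripper_force: 25.0
```

```bash
python3 -m jog '[1,0,0.1,0,0,0,0,1,0,0,0,0,0,0,1,0,0,0,0,0,0,1,0,0,0,0,0,0]' && python3 -m jog '[1,0,0,0.1,0,0,0,1,0,0,0,0,0,0,1,0,0,0,0,0,0]'
```

```text
time_s: 26.95
tcp_pos: [0.6257, 0.0244, 0.0556]
tcp_rot: [-179.8, 0.2, 83.1]
contact_force: [-6.9, -1.1, 2.0]
opening: 0.0447
gripper_force: 25.0
time_s: 27.25
tcp_pos: [0.6258, 0.0245, 0.0549]
tcp_rot: [-179.9, 0.2, 83.1]
contact_force: [-7.7, 1.2, 6.4]
opening: 0.0444
gripper_force: 25.0
```

```bash
python3 -m jog '[1,0,-0.15,0,0,0,0,1,0,-0.1,0,0,0,0,1,0,0,0,0,0,0,1,0,0,0,0,0,0]' 10 && python3 -m jog '[0,0,0,0,0,0,0,-0.2,0,0,0,0,0,0,-0.35,0,0,0,0,0,0,-0.35,0,0,0,0,0,0]' 5 && python3 -m jog '[-0.35,0,0,-1,0,0,0,-0.35,0,0,-3,0,0,0,-0.35,0,0,-4,0,0,0,-0.35,0,0,-4,0,0,0,-0.35,0,0,0,0,0,0]'
```

```text
time_s: 27.65
tcp_pos: [0.6241, 0.0247, 0.0548]
tcp_rot: [-179.9, 0.2, 83.1]
contact_force: [-4.4, -0.3, 3.4]
opening: 0.0445
gripper_force: 10.0
time_s: 28.05
tcp_pos: [0.6247, 0.0247, 0.0549]
tcp_rot: [180.0, 0.2, 83.1]
contact_force: [0.3, -1.1, -0.1]
opening: 0.0614
gripper_force: 0.0
time_s: 28.55
tcp_pos: [0.6273, 0.025, 0.1811]
tcp_rot: [179.5, 0.2, 83.1]
contact_force: [0.4, -0.0, 0.3]
opening: 0.0616
gripper_force: 0.0
```

Run:
```python
from h import *
np.set_printoptions(precision=4,suppress=True)
st=env.state()
for n in("wrist","side","scene"):
    q=env.snapshot(n);save(q,"e_"+n)
    for k in env.tip_of(q,"tall_jar_center")[:4]:
        r=ray(q,k["pixel"],st);X=atz(r,.0605)
        if np.hypot(X[0]-.622,X[1]-.025)<.04: print(n,round(k["confidence"],2),np.round(k["pixel"],0),X)
    for k in env.cut_out(q,"tall_jar_center"):
        if np.hypot(*(atz(ray(q,k["pixel"],st),.06)[:2]-[.62,.025]))<.05:
            m=k["region"];ys,xs=np.nonzero(m);print(n,k["confidence"],"mask",xs.min(),xs.max(),ys.min(),ys.max())
            # row extents: top and bottom bands
            for y in np.linspace(ys.min()+4,ys.max()-6,5).astype(int): 
                c=xs[ys==y]
                if len(c): print("  row",y,c.min(),c.max(),end=' ')
                if n=="wrist": print(*(atz(ray(q,(v,y),st),.115)[:2] for v in (c.min(),c.max())),end='')
            print()
```

```text
wrist 0.74 mask 280 343 197 284
  row 201 294 331 [0.6156 0.0635] [0.6394 0.0605]  row 220 287 340 [0.6093 0.0515] [0.6439 0.0472]  row 239 282 342 [0.6041 0.039 ] [0.6438 0.0341]  row 258 280 342 [0.6008 0.0259] [0.6424 0.0207]  row 278 292 331 [0.6067 0.0104] [0.6334 0.0071]
side 0.98 [381. 226.] [0.6136 0.0174 0.0605]
side 0.97 mask 369 397 192 244
  row 196 374 395   row 206 372 397   row 217 370 397   row 227 370 396   row 238 369 393 
scene 0.58 [357. 225.] [0.6241 0.0265 0.0605]
```

```bash
python3 -c "
from station import env
print(env.sign_off())"
```

```text
the job is handed in; nothing more can be done
None
```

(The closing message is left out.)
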